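Free the seized bolt on the paint chest and open its lid

ROBOT

A 7-joint arm with a two-finger parallel gripper is mounted at the origin on the work surface. World frame = base frame: x ahead of the robot, y to its left, z up, the work surface at z = 0. Lengths are in m, angles in rad, forces in N, time in s.
With the tool pointing down it reaches from about 0.4 to 0.85 m from the base axis. Payload 10.4 kg.
Tool frame: the origin (TCP) lies at the very end of the fingers, on their centre line; the grasp point (between the pads) lies 19 mm behind it (manip.tcp_to_grasp is the z of the grasp point in the tool frame, in m); z points along the fingers, x is the direction in which the jaws open and shut, and the axes are right-handed (so a half turn about z gives the same grasp; the last joint's range is limited). The gripper opens to 85 mm and grips with 20 to 120 N. Pads are 22 mm wide; open, the fingers measure 114 mm over their backs; the gripper's body (76 mm by 85 mm) begins 54 mm behind the grasp point. The pads swing forward as they close: fully open they stand 13 mm farther back than shut.
Start: joints at [1.204, 0.332, -0.065, 1.46, 0.022, 1.35, -0.088], TCP at [0.211, -0.588, 0.231] pointing down, gripper open.
Joint ranges: [-2.6, 2.6], [-0.5, 2.12], [-1.47, 1.34], [0.16, 2.42], [-1.27, 4.41], [0.06, 2.06], [-2.6, 2.6]. Speed limits (rad/s): [2.22, 2.22, 2.79, 2.79, 3.14, 3.14, 3.14].

INTERFACE

Orientations are given as a unit quaternion [x, y, z, w].
In Python, from workcell import manip gives the robot as it stands.
- The arm moves only by the tool servo_tool, never from a script. Its argument "moves" is a list of rows, each an object with "travel": the shift along the tool's x, y, z in mm, a list of three; "dr": the turn, a rotation vector about the tool's x, y, z in degrees, a list of three. A call has 1 to 12 rows; each row shifts and turns the commanded pose from where the row before left it, along the tool's axes as they then stand; what a row does not reach is not made up. A row lasts 1/8 s, in which the tool goes at most 62.5 mm and 10.7 degrees, less where a joint would pass 70% of its speed; a pose out of reach is approached as far as the arm can. A call is refused whole if a number of a shift passes 62.5 or a number of a turn 10.7, either way. A call with a gripper value outside its range is refused whole. "claw" is the closure, from 0 (fully open) to 1 (shut), set as the call begins (left out, the last holds). The fingers move at their own pace and stop on an object; "squeeze" is the grip in N (left out, the last holds). Time passes only in rows, so rows that do not move let the fingers close. It gives the time, the measured TCP pose, the force and the opening at its end, in the units of the state.
- manip.get_obs(): the state, without advancing time (a new reading comes with each control period).
- manip.camera(name): name is "side" or "top"; returns the picture (480x640x3 uint8, blue, green, red); there is no depth.
- manip.calibration(name): a dict with "intrinsics" (3x3 intrinsics, pixels), "distortion" ([k1, k2, p1, p2, k3] as OpenCV has them; the pictures are not rectified), "view" (4x4, takes a point from world to camera coordinates). Camera axes: x right, y down, z forward; pixel columns grow to the right and rows downward; lengths in m; the calibration is good to about 2 mm. A picture is of the moment at which its call begins. calibration takes no time and is no camera call.
- manip.hand_in(): hands the job in, once; it reports no verdict.
The state is a dict: "clock": time; "joint_pos": joint angles; "joint_velocities": joint speeds; "tau": joint torques, N m; "position": TCP position; "ee_rot": TCP orientation; "ft_force": force on the tool from outside, world axes, zero at the start; "torque": the same for the moment, N m; "grip_width": opening from 0.0 (shut) to 1.0 (fully open).
Only numpy, scipy, OpenCV 4.12 (cv2) and the standard library are available. Lean on these libraries where they do the work, as an engineer would, in place of code of your own. Each camera call takes 0.05 s, during which the arm holds its last target. There are 200 camera calls.

TASK

The slide bolt on top of the paint chest is rusted and sticks after a short way: work it with full back-and-forth strokes until it runs, and draw it all the way back. Then raise the lid until it stands steeply open, at least 60 degrees, by itself. Leave the paint bottles and the cup standing where they are.

Things in the scene. Friction and masses are not known exactly. Their poses are not given: they have to be found in the camera images.
- chest: Plywood chest fixed to the table, 260 (x) by 400 (y) by 120 mm high. Origin under its centre; x points to the lid's hinge side, y from the lid to the fixed deck, z up. Right half of the top (y -198 to +4 mm) is the lid, left half (y +10 to +200 mm) the deck, same height. The bolt's guide channel lies on the deck along y at x = -30 mm, 44 mm wide, 25 mm high.
- bolt (a joint): How far the rusty bolt is drawn, in m: 0 fully home, 0.075 fully drawn; it moves along the chest's +y, away from the lid. Starts near 0.01. While seized it moves only between about 0 and 0.02: some 7 N to slide, 11 to 13 N over the last 5 mm or so of a stroke either way, then a hard stop where pulling harder does not help. Once free it runs to its end with about 7 N and stays where left.
- bolt_nose (a point): Middle of the nose end of the bolt, a square bar 14 mm wide and 165 mm long; it overlaps the lid by 45 mm when home and holds it shut until drawn past about 50 mm. Only full strokes, up to the hard stop (about 20 to 25 N), drawn and home in turn, wear the rust away; after an unknown number (about 3 to 6 draws) a draw goes past the stop and the bolt runs.
- bolt_knob (a point): Centre of the upright flat grip on the bolt, moving with it: 34 mm along the chest's x, 16 mm along y (the sliding direction), 42 mm tall, its centre 53 mm above the deck, on a thin stem. Its top is 21 mm above this point, the guide channel's top 28 mm below it. Axes parallel to the chest's.
- lid (a joint): Opening angle of the lid in rad: 0 shut, 1.45 at its stop. Its hinge is stiff: the lid stays at any angle where it is left. Lifting at the handle takes about 6 to 8 N.
- lid_handle (a point): Middle of the lid's round bar handle, moving with the lid: bar 14 mm thick, 100 mm long along the chest's y, its axis 45 mm above the lid's top, open underneath between its two end posts. It lies 215 mm from the hinge line measured along the lid (towards the chest's -x when shut) and 53 mm above the hinge line.
- lid_hinge (a point): Point on the lid's hinge line, fixed on the chest; the hinge line runs along the chest's y, 112 mm above the table. The lid turns so that its handle goes up and then towards the chest's +x.
- bottle_a_mid (a point): Middle of a standing yellow paint bottle, 66 mm thick and 180 mm tall; bystander.
- bottle_b_mid (a point): Middle of a standing blue paint bottle, 66 mm thick and 180 mm tall; bystander.
- cup_mid (a point): Middle of a white plastic cup, 72 mm across the rim and 85 mm tall; bystander.

How it is judged:
On the way:
1. the bolt is worked free and drawn back to its end while the lid is still shut (value of joint bolt above 0.066 m and value of joint lid below 0.1 rad), for 0.1 s.
At the end, for the whole second after the job is handed in: The bolt stays drawn back (more than 64 of its 75 mm) and the lid stands still by itself, open by more than 0.98 rad (about 56 degrees) (value of joint bolt above 0.064 m and value of joint lid above 0.98 rad and velocity of joint lid between -0.05 and 0.05 rad/s); the robot touches nothing.
It fails at once if a paint bottle or the cup is pushed more than 30 mm or tipped over (distance of any of bottle_a_mid, bottle_b_mid, cup_mid from where it was at the start of the episode above 0.03 m or angle between any of bottle_a_mid, bottle_b_mid, cup_mid's own z axis and vertical above 0.4 rad).
It also fails if it takes over 64 s, if anything falls off the work surface, if the arm or the gripper's body presses on something with over 40 N, if the wrist force passes 120 N, or if a joint passes its speed limit or range.

## Working session

There is one attempt and no reset: what is moved stays moved. The work goes in short steps, Python scripts to look and compute and a tool call to move; the robot and the scene stay as the last step left them, time stands still between calls to the robot, and variables do not carry over. Pictures are saved under pics/ and viewed, on a budget of 10 in all, crops included, one or two more only if the job needs it, and the job is handed in when it is done.

Besides the shell and the picture viewer there is one more tool, called after "Request:" by a JSON object that holds its "op" and its "data". servo_tool: Moves the arm, as the interface text tells. Its arguments: {"type":"object","properties":{"moves":{"type":"array","items":{"type":"object","properties":{"travel":{"type":"array","items":{"type":"number"}},"dr":{"type":"array","items":{"type":"number"}}}}},"claw":{"type":"number"},"squeeze":{"type":"number"}},"required":["moves"]}

```bash
mkdir -p pics; python3 - <<'E'
from workcell import manip
import cv2,numpy as np
for n in("side","top"):
    cv2.imwrite(f"pics/{n}0.png",manip.camera(n)); c=manip.calibration(n); print(n,c)
    V=np.array(c["view"]); print(-V[:3,:3].T@V[:3,3])
print(manip.get_obs(), manip.tcp_to_grasp)
E
```

```text
side {'intrinsics': array([[479.25774043,   0.        , 326.09457375],
       [  0.        , 479.25774043, 232.37759969],
       [  0.        ,   0.        ,   1.        ]]), 'distortion': array([0.03939834, 0.        , 0.        , 0.        , 0.        ]), 'view': array([[-0.74682608, -0.66491513,  0.01177623,  0.49116264],
       [-0.41728235,  0.45475223, -0.78681373,  0.35424834],
       [ 0.51780909, -0.59252702, -0.61707818,  0.72168198],
       [ 0.        ,  0.        ,  0.        ,  1.        ]])}
[0.14094116 0.59310233 0.71827761]
top {'intrinsics': array([[525.11606921,   0.        , 326.77822986],
       [  0.        , 525.11606921, 243.18382663],
       [  0.        ,   0.        ,   1.        ]]), 'distortion': array([-0.05217987,  0.        ,  0.        ,  0.        ,  0.        ]), 'view': array([[ 0.01314283, -0.999847  , -0.0115428 ,  0.03769244],
       [-0.99748536, -0.01230602, -0.06979627,  0.63632069],
       [ 0.06964355,  0.01243109, -0.99749448,  1.28015856],
       [ 0.        ,  0.        ,  0.        ,  1.        ]])}
[0.5450704  0.02960348 1.32179899]
{'clock': 0.1, 'joint_pos': array([ 1.20438867,  0.33276893, -0.06468824,  1.46083446,  0.02162129,
        1.34989343, -0.0885058 ]), 'joint_velocities': array([ 0.00091875, -0.00170833,  0.00176971, -0.00252006,  0.00029233,
        0.000496  ,  0.00069241]), 'tau': array([ 1.32797504e-03, -6.26750350e+01,  4.88221971e-02, -3.92425597e+01,
        1.61478692e-02,  7.05794926e-03,  6.70161876e-05]), 'position': array([ 0.21054751, -0.58812624,  0.23063121]), 'ee_rot': array([ 8.17642949e-01, -5.75725319e-01, -5.15626717e-04, -3.14772363e-04]), 'ft_force': array([-0.12844284,  0.2102466 ,  0.82382569]), 'torque': array([-0.00499873, -0.01709561, -0.03503255]), 'grip_width': 0.9993283834624834} -0.0187
```

View pics/side0.png

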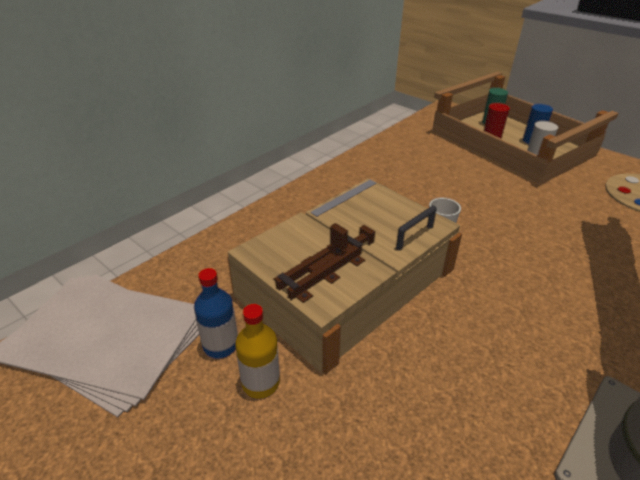

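View pics/top0.png

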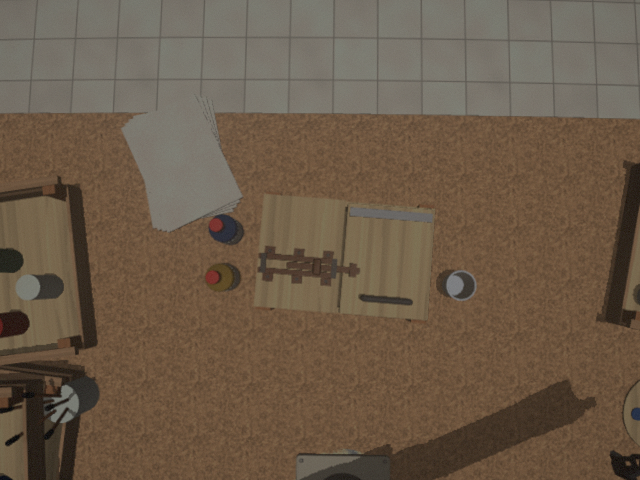

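The side view shows the chest in the middle, with the bolt knob near (340,238), the handle near (416,228), the bottles at (216,318) and (258,355), and the cup at (445,212). The top view shows the chest corners at about (262,195), (434,208), (429,319) and (255,307). I'll enlarge both.

```bash
python3 - <<'E'
import cv2
a=cv2.imread("pics/top0.png")[180:330,240:450]; cv2.imwrite("pics/topc.png",cv2.convertScaleAbs(cv2.resize(a,None,fx=3.8,fy=3.8,interpolation=cv2.INTER_CUBIC),alpha=1.6))
a=cv2.imread("pics/side0.png")[170:370,220:470]; cv2.imwrite("pics/sidec.png",cv2.convertScaleAbs(cv2.resize(a,None,fx=3,fy=3,interpolation=cv2.INTER_CUBIC),alpha=1.5))
E
```

```text
(no output)
```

View pics/topc.png

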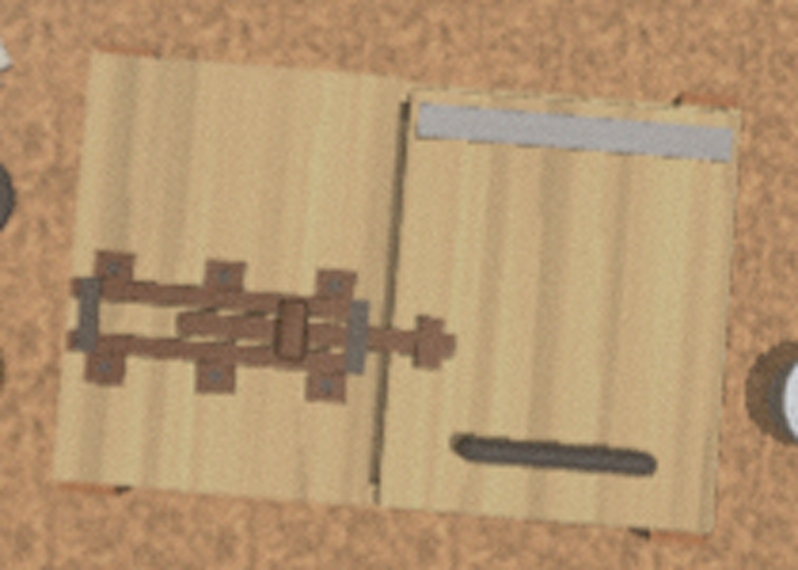

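View pics/sidec.png

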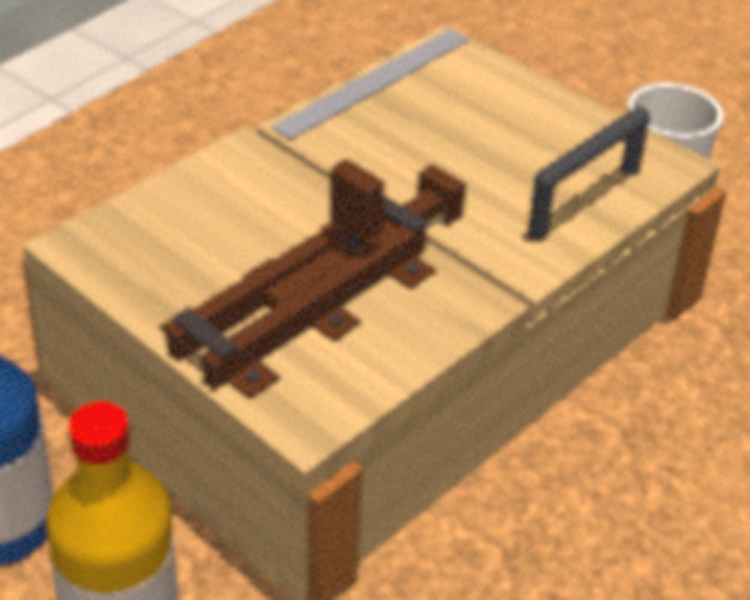

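The crops are clear. In the top crop, the deck corners are (93,52) and (52,483), the lid corners (742,110) and (713,533), the knob top (291,329), and the handle runs from (455,447) to (655,464). In the side crop, the knob top is (357,178), the handle's ends are about (545,178) and (640,118), and the cup is right behind the lid's right edge. Next I'll fit the chest pose.

```bash
cat > h.py <<'E'
from workcell import manip
import cv2,numpy as np
from scipy.spatial.transform import Rotation as R
C={n:manip.calibration(n) for n in("side","top")}
def proj(n,P):
    c=C[n];V=np.array(c["view"])
    return cv2.projectPoints(np.atleast_2d(np.array(P,float)),cv2.Rodrigues(V[:3,:3])[0],V[:3,3],c["intrinsics"],c["distortion"])[0][:,0]
def ray(n,uv,z):
    c=C[n];V=np.array(c["view"]);p=cv2.undistortPoints(np.array([[uv]],float),c["intrinsics"],c["distortion"])[0,0]
    o=-V[:3,:3].T@V[:3,3];d=V[:3,:3].T@np.r_[p,1];return o+d*(z-o[2])/d[2]
E
python3 - <<'E'
from h import *
from scipy.optimize import least_squares
t=lambda u,v:(240+u/3.8,180+v/3.8)
s=lambda u,v:(220+u/3,170+v/3)
def pts(q):
    x,y,a,b,hx=q;
    L=[(.13,.2,.12),(-.13,.2,.12),(.13,-.198,.12),(-.13,-.198,.12),(-.03,b,.194),(hx,-.097+.05,.165),(hx,-.097-.05,.165)]
    Rz=R.from_euler('z',a).as_matrix(); return np.array(L)@Rz.T+[x,y,0]
T=np.array([t(93,52),t(52,483),t(742,110),t(713,533),t(291,329),t(455,447),t(655,464)])
S=np.array([s(247,127),s(27,250),s(457,30),s(305,470),s(716,178),s(357,178),s(545,178),s(640,118)])
iS=[1,4,5,6] ; S2=np.array([s(27,250),s(357,178),s(545,182),s(640,122)])
# side: deck left-far corner(27,250) = (+.13,.2); near-left (305,470)=(-.13,.2); lid near right (716,178)=(-.13,-.198)
iS=[0,1,3,4]; S2=np.array([s(27,250),s(305,470),s(716,178),s(357,178)])
def f(q,full=False):
    P=pts(q); r=np.r_[proj("top",P)-T,proj("side",P[iS])-S2]; return r if full else r.ravel()
r=least_squares(f,[.5,.04,-.06,.03,-.1],loss='soft_l1');print(r.x,np.round(f(r.x,True),1));P=pts(r.x);print(np.round(P,4))
print("bottles/cup",ray("top",(217,226),.18),ray("top",(212,278),.18),ray("top",(455,286),.085))
np.save("q.npy",r.x)
x,y,a,b,hx=r.x
print("yaw deg",np.degrees(a))
def w(l):return R.from_euler('z',a).apply(l)+[x,y,0]
print("knob c",w([-.03,b,.173]),"handle",w([hx,-.097,.165]),"hinge",w([hx+.215,-.097,.112]))
E
```

```text
[ 0.59753419  0.0012214  -0.07047922  0.06222672 -0.08801931] [[-0.5  0.3]
 [-0.2 -0.6]
 [ 0.4 -0.9]
 [ 0.1  1. ]
 [-0.2  0.6]
 [ 4.4  0.3]
 [-2.8 -0.3]
 [-1.4 -1.3]
 [ 0.1  1.5]
 [ 1.9 -4.1]
 [-0.2 -1. ]]
[[ 0.7413  0.1916  0.12  ]
 [ 0.4819  0.2099  0.12  ]
 [ 0.7133 -0.2054  0.12  ]
 [ 0.4539 -0.1871  0.12  ]
 [ 0.572   0.0654  0.194 ]
 [ 0.5064 -0.0395  0.165 ]
 [ 0.4994 -0.1392  0.165 ]]
bottles/cup [0.65962897 0.28532689 0.18      ] [0.54558017 0.29318486 0.18      ] [ 0.5343111  -0.25754253  0.085     ]
yaw deg -4.038161590474492
knob c [0.57199073 0.06540626 0.173     ] handle [ 0.50290258 -0.08933939  0.165     ] hinge [ 0.71736881 -0.10447988  0.112     ]
```

The fit is consistent to about 1 px, with the chest at yaw −4° and the knob at (0.572, 0.065). I'll yaw the jaws onto the chest's y axis and move over the knob.

Request:
{"op": "servo_tool", "data": {"moves": [{"travel":[0,0,-15],"dr":[0,0,7.9]},{"travel":[0,0,-15],"dr":[0,0,7.9]},{"travel":[0,0,-15],"dr":[0,0,7.9]},{"travel":[-46,-21,0]},{"travel":[-46,-21,0]},{"travel":[-46,-21,0]},{"travel":[-46,-21,0]},{"travel":[-46,-21,0]},{"travel":[-46,-21,0]},{"travel":[-46,-21,0]},{"travel":[-46,-21,0]},{"travel":[-46,-21,0]}], "claw": 0, "squeeze": 60}}

```text
$.moves[3]: bad value
```

```bash
cat >> h.py <<'E'
q=np.load("q.npy"); x0,y0,a0=q[:3]
def st():
    o=manip.get_obs(); Rm=R.from_quat(o["ee_rot"]).as_matrix(); Rc=R.from_euler('z',-a0)
    print("t",round(o["clock"],2),"tcp chest mm",np.round(Rc.apply(o["position"]-[x0,y0,0])*1e3,1),"toolx",np.round(Rc.apply(Rm[:,0]),3),"toolz",np.round(Rc.apply(Rm[:,2]),3),"F chest",np.round(Rc.apply(o["ft_force"]),1),"grip",round(o["grip_width"],3),"q",np.round(o["joint_pos"],2))
    return o
E
python3 -c "
from h import *;st();print('knob chest y mm',q[3]*1e3,'handle x',q[4]*1e3)"
```

```text
t 0.1 tcp chest mm [-344.5 -615.1  230.6] toolx [ 0.403 -0.915 -0.001] toolz [-0.001  0.001 -1.   ] F chest [-0.1  0.2  0.8] grip 0.999 q [ 1.2   0.33 -0.06  1.46  0.02  1.35 -0.09]
knob chest y mm 62.226720049552796 handle x -88.01930546766346
```

Request:
{"op": "servo_tool", "data": {"moves": [{"travel":[0,0,-15],"dr":[0,0,7.9]},{"travel":[0,0,-15],"dr":[0,0,7.9]},{"travel":[0,0,-15],"dr":[0,0,7.9]},{"travel":[-46,-21,0],"dr":[0,0,0]},{"travel":[-46,-21,0],"dr":[0,0,0]},{"travel":[-46,-21,0],"dr":[0,0,0]},{"travel":[-46,-21,0],"dr":[0,0,0]},{"travel":[-46,-21,0],"dr":[0,0,0]},{"travel":[-46,-21,0],"dr":[0,0,0]},{"travel":[-46,-21,0],"dr":[0,0,0]},{"travel":[-46,-21,0],"dr":[0,0,0]},{"travel":[-46,-21,0],"dr":[0,0,0]}], "claw": 0, "squeeze": 60}}

```text
clock: 1.6
position: [0.4285, -0.1871, 0.2762]
ee_rot: [-0.682, 0.731, 0.0, -0.0]
ft_force: [-0.1, -0.4, -0.3]
grip_width: 0.999
```

```bash
python3 -c "
from h import *;st()"
```

```text
t 1.6 tcp chest mm [-155.4 -199.7  276.2] toolx [ 0. -1.  0.] toolz [-0. -0. -1.] F chest [-0.1 -0.4 -0.3] grip 0.999 q [ 0.72 -0.02 -0.4   1.77 -0.01  1.39 -1.32]
```

Request:
{"op": "servo_tool", "data": {"moves": [{"travel":[-44,-21,0],"dr":[0,0,0]},{"travel":[-44,-21,0],"dr":[0,0,0]},{"travel":[-44,-21,0],"dr":[0,0,0]},{"travel":[-44,-21,0],"dr":[0,0,0]},{"travel":[-43,-21,0],"dr":[0,0,0]},{"travel":[-43,-20,0],"dr":[0,0,0]},{"travel":[0,0,20],"dr":[0,0,0]},{"travel":[0,0,20],"dr":[0,0,0]}]}}

```text
clock: 2.6
position: [0.5711, 0.0647, 0.2353]
ee_rot: [-0.682, 0.731, 0.0, -0.0]
ft_force: [0.3, -0.1, -0.0]
grip_width: 0.999
```

```bash
python3 - <<'E'
from h import *
st()
a=manip.camera("side")[100:300,220:420]; b=manip.camera("top")[180:340,240:400]
f=lambda i,s:cv2.convertScaleAbs(cv2.resize(i,(400,400),interpolation=cv2.INTER_CUBIC),alpha=1.5)
b=manip.camera("top")[180:340,250:410]
cv2.imwrite("pics/k1.png",np.hstack([f(a,2),f(b,2)]))
E
```

```text
t 2.6 tcp chest mm [-30.9  61.5 235.3] toolx [ 0.002 -1.    -0.   ] toolz [-0.001  0.    -1.   ] F chest [ 0.3 -0.1 -0. ] grip 0.999 q [ 0.34  0.28 -0.64  1.56  0.17  1.35 -1.96]
```

View pics/k1.png

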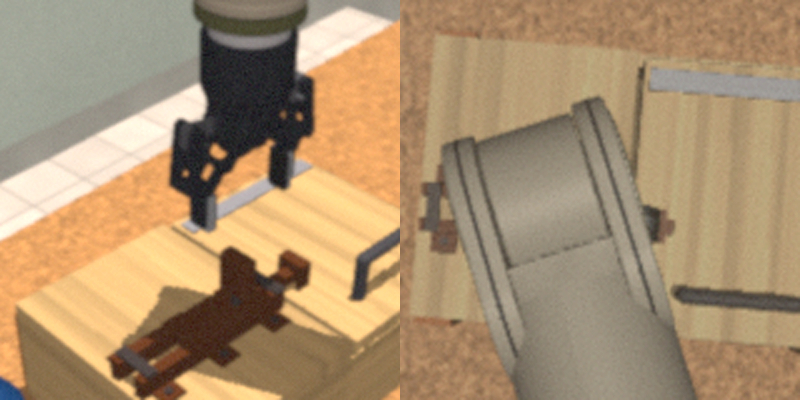

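The side crop shows the open fingers straddling the knob, centred on its sliding axis, and the jaw line lies along the channel. I'll lower and close.

Request:
{"op": "servo_tool", "data": {"moves": [{"travel":[0,0,20],"dr":[0,0,0]},{"travel":[0,0,20],"dr":[0,0,0]},{"travel":[0,0,20],"dr":[0,0,0]},{"travel":[0,0,19],"dr":[0,0,0]},{"travel":[0,0,0],"dr":[0,0,0]}]}}

```text
clock: 3.38
position: [0.5705, 0.0637, 0.1564]
ee_rot: [-0.682, 0.731, 0.001, -0.001]
ft_force: [-0.5, 0.3, 0.5]
grip_width: 1.003
```

Request:
{"op": "servo_tool", "data": {"moves": [{"travel":[0,0,0],"dr":[0,0,0]},{"travel":[0,0,0],"dr":[0,0,0]},{"travel":[0,0,0],"dr":[0,0,0]},{"travel":[0,0,0],"dr":[0,0,0]},{"travel":[0,0,0],"dr":[0,0,0]},{"travel":[0,0,0],"dr":[0,0,0]},{"travel":[0,0,0],"dr":[0,0,0]},{"travel":[0,0,0],"dr":[0,0,0]}], "claw": 1, "squeeze": 60}}

```text
clock: 4.38
position: [0.5713, 0.0643, 0.1578]
ee_rot: [-0.682, 0.731, -0.0, 0.0]
ft_force: [-1.3, 1.4, 5.8]
grip_width: 0.179
```

```bash
python3 -c "
from h import *;st()"
```

```text
t 4.38 tcp chest mm [-30.6  61.  157.8] toolx [ 0.001 -1.    -0.   ] toolz [ 0.001  0.    -1.   ] F chest [-1.4  1.3  5.8] grip 0.179 q [ 0.33  0.34 -0.63  1.67  0.21  1.2  -1.99]
```

Gripped at about 15 mm, which matches the knob's 16 mm. First draw, in small steps so I can learn the compliance.

Request:
{"op": "servo_tool", "data": {"moves": [{"travel":[-3,0,-1],"dr":[0,0,0]},{"travel":[-3,0,0],"dr":[0,0,0]},{"travel":[-3,0,0],"dr":[0,0,0]},{"travel":[-2,0,0],"dr":[0,0,0]},{"travel":[0,0,0],"dr":[0,0,0]}]}}

```text
clock: 5.0
position: [0.5717, 0.0711, 0.1578]
ee_rot: [-0.681, 0.732, -0.001, -0.002]
ft_force: [-2.0, -11.1, 2.2]
grip_width: 0.183
```

```bash
python3 -c "
from h import *;st()"
```

```text
t 5.0 tcp chest mm [-30.7  67.9 157.8] toolx [-0.003 -1.     0.005] toolz [-0.001 -0.005 -1.   ] F chest [ -1.2 -11.2   2.2] grip 0.183 q [ 0.32  0.35 -0.63  1.66  0.22  1.21 -2.01]
```

Request:
{"op": "servo_tool", "data": {"moves": [{"travel":[-3,0,0],"dr":[0,0,0]},{"travel":[-3,0,0],"dr":[0,0,0]},{"travel":[-2,0,0],"dr":[0,0,0]},{"travel":[0,0,0],"dr":[0,0,0]}]}}

```text
clock: 5.5
position: [0.5721, 0.0753, 0.1576]
ee_rot: [-0.68, 0.733, -0.002, -0.004]
ft_force: [-6.6, -23.5, 6.5]
grip_width: 0.177
```

```bash
python3 -c "
from h import *;st()"
```

```text
t 5.5 tcp chest mm [-30.6  72.1 157.6] toolx [-0.006 -1.     0.009] toolz [-0.002 -0.009 -1.   ] F chest [ -4.9 -23.9   6.5] grip 0.177 q [ 0.3   0.35 -0.63  1.66  0.23  1.21 -2.02]
```

It hit the hard stop at y≈72 with 24 N. The home stroke is next.

Request:
{"op": "servo_tool", "data": {"moves": [{"travel":[-1.5,0,0],"dr":[0,0,0]},{"travel":[5,0,0],"dr":[0,0,0]},{"travel":[5,0,0],"dr":[0,0,0]},{"travel":[5,0,0],"dr":[0,0,0]},{"travel":[5,0,0],"dr":[0,0,0]},{"travel":[5,0,0],"dr":[0,0,0]},{"travel":[5,0,0],"dr":[0,0,0]},{"travel":[4,0,0],"dr":[0,0,0]},{"travel":[3,0,0],"dr":[0,0,0]},{"travel":[2,0,0],"dr":[0,0,0]},{"travel":[0,0,0],"dr":[0,0,0]}]}}

```text
clock: 6.88
position: [0.5705, 0.0538, 0.1581]
ee_rot: [-0.685, 0.729, 0.003, 0.004]
ft_force: [11.0, 26.1, -12.8]
grip_width: 0.178
```

```bash
python3 -c "
from h import *;st()"
```

```text
t 6.88 tcp chest mm [-30.7  50.6 158.1] toolx [ 0.008 -1.    -0.01 ] toolz [ 0.002  0.01  -1.   ] F chest [  9.1  26.8 -12.8] grip 0.178 q [ 0.36  0.33 -0.63  1.67  0.2   1.2  -1.95]
```

Home stop is at y≈50.6 with 27 N. Second draw.

Request:
{"op": "servo_tool", "data": {"moves": [{"travel":[-5,0,0],"dr":[0,0,0]},{"travel":[-5,0,0],"dr":[0,0,0]},{"travel":[-5,0,0],"dr":[0,0,0]},{"travel":[-5,0,0],"dr":[0,0,0]},{"travel":[-5,0,0],"dr":[0,0,0]},{"travel":[-5,0,0],"dr":[0,0,0]},{"travel":[-4,0,0],"dr":[0,0,0]},{"travel":[-3,0,0],"dr":[0,0,0]},{"travel":[-2,0,0],"dr":[0,0,0]},{"travel":[0,0,0],"dr":[0,0,0]}]}}

```text
clock: 8.12
position: [0.5721, 0.0756, 0.1576]
ee_rot: [-0.679, 0.734, -0.003, -0.005]
ft_force: [-7.2, -26.4, 6.3]
grip_width: 0.184
```

```bash
python3 -c "
from h import *;st()"
```

```text
t 8.12 tcp chest mm [-30.6  72.4 157.6] toolx [-0.007 -1.     0.011] toolz [-0.003 -0.011 -1.   ] F chest [ -5.3 -26.9   6.3] grip 0.184 q [ 0.3   0.35 -0.63  1.66  0.23  1.21 -2.03]
```

Full stop again (27 N). Home stroke 2, then draw 3.

Request:
{"op": "servo_tool", "data": {"moves": [{"travel":[5,0,0],"dr":[0,0,0]},{"travel":[5,0,0],"dr":[0,0,0]},{"travel":[5,0,0],"dr":[0,0,0]},{"travel":[5,0,0],"dr":[0,0,0]},{"travel":[5,0,0],"dr":[0,0,0]},{"travel":[5,0,0],"dr":[0,0,0]},{"travel":[4,0,0],"dr":[0,0,0]},{"travel":[3,0,0],"dr":[0,0,0]},{"travel":[2,0,0],"dr":[0,0,0]},{"travel":[0,0,0],"dr":[0,0,0]}]}}

```text
clock: 9.38
position: [0.5704, 0.0539, 0.1581]
ee_rot: [-0.685, 0.729, 0.003, 0.004]
ft_force: [12.6, 24.0, -13.3]
grip_width: 0.178
```

Request:
{"op": "servo_tool", "data": {"moves": [{"travel":[-5,0,0],"dr":[0,0,0]},{"travel":[-5,0,0],"dr":[0,0,0]},{"travel":[-5,0,0],"dr":[0,0,0]},{"travel":[-5,0,0],"dr":[0,0,0]},{"travel":[-5,0,0],"dr":[0,0,0]},{"travel":[-5,0,0],"dr":[0,0,0]},{"travel":[-4,0,0],"dr":[0,0,0]},{"travel":[-3,0,0],"dr":[0,0,0]},{"travel":[-2,0,0],"dr":[0,0,0]},{"travel":[0,0,0],"dr":[0,0,0]}]}}

```text
clock: 10.62
position: [0.5721, 0.0756, 0.1576]
ee_rot: [-0.679, 0.734, -0.003, -0.005]
ft_force: [-6.5, -28.1, 5.6]
grip_width: 0.18
```

```bash
python3 -c "
from h import *;st()"
```

```text
t 10.62 tcp chest mm [-30.6  72.4 157.6] toolx [-0.007 -1.     0.011] toolz [-0.003 -0.011 -1.   ] F chest [ -4.5 -28.5   5.6] grip 0.18 q [ 0.3   0.35 -0.63  1.66  0.23  1.21 -2.03]
```

Three draws done, still seized. Home stroke 3, then draw 4.

Request:
{"op": "servo_tool", "data": {"moves": [{"travel":[5,0,0],"dr":[0,0,0]},{"travel":[5,0,0],"dr":[0,0,0]},{"travel":[5,0,0],"dr":[0,0,0]},{"travel":[5,0,0],"dr":[0,0,0]},{"travel":[5,0,0],"dr":[0,0,0]},{"travel":[5,0,0],"dr":[0,0,0]},{"travel":[4,0,0],"dr":[0,0,0]},{"travel":[3,0,0],"dr":[0,0,0]},{"travel":[2,0,0],"dr":[0,0,0]},{"travel":[0,0,0],"dr":[0,0,0]}]}}

```text
clock: 11.88
position: [0.5704, 0.0539, 0.1581]
ee_rot: [-0.685, 0.729, 0.003, 0.004]
ft_force: [12.0, 23.7, -14.5]
grip_width: 0.178
```

Request:
{"op": "servo_tool", "data": {"moves": [{"travel":[-5,0,0],"dr":[0,0,0]},{"travel":[-5,0,0],"dr":[0,0,0]},{"travel":[-5,0,0],"dr":[0,0,0]},{"travel":[-5,0,0],"dr":[0,0,0]},{"travel":[-5,0,0],"dr":[0,0,0]},{"travel":[-5,0,0],"dr":[0,0,0]},{"travel":[-4,0,0],"dr":[0,0,0]},{"travel":[-3,0,0],"dr":[0,0,0]},{"travel":[-2,0,0],"dr":[0,0,0]},{"travel":[0,0,0],"dr":[0,0,0]}]}}

```text
clock: 13.12
position: [0.5725, 0.0823, 0.1579]
ee_rot: [-0.681, 0.732, -0.001, -0.001]
ft_force: [1.6, -7.6, -4.0]
grip_width: 0.183
```

```bash
python3 -c "
from h import *;st()"
```

```text
t 13.12 tcp chest mm [-30.7  79.2 157.9] toolx [-0.001 -1.     0.003] toolz [-0.001 -0.003 -1.   ] F chest [ 2.1 -7.4 -4. ] grip 0.183 q [ 0.3   0.35 -0.64  1.65  0.22  1.21 -2.03]
```

It's free: it passed the stop to y=79 at about 7 N. Now I'll draw it to its end at y≈126.

Request:
{"op": "servo_tool", "data": {"moves": [{"travel":[-6,0,0],"dr":[0,0,0]},{"travel":[-6,0,0],"dr":[0,0,0]},{"travel":[-6,0,0],"dr":[0,0,0]},{"travel":[-6,0,0],"dr":[0,0,0]},{"travel":[-6,0,0],"dr":[0,0,0]},{"travel":[-6,0,0],"dr":[0,0,0]},{"travel":[-6,0,0],"dr":[0,0,0]},{"travel":[-4,0,0],"dr":[0,0,0]},{"travel":[-4,0,0],"dr":[0,0,0]},{"travel":[-2,0,0],"dr":[0,0,0]},{"travel":[0,0,0],"dr":[0,0,0]}]}}

```text
clock: 14.5
position: [0.5758, 0.129, 0.1577]
ee_rot: [-0.68, 0.733, -0.002, -0.004]
ft_force: [-6.2, -25.6, 6.2]
grip_width: 0.179
```

```bash
python3 -c "
from h import *;st()"
```

```text
t 14.5 tcp chest mm [-30.7 126.  157.7] toolx [-0.005 -1.     0.01 ] toolz [-0.003 -0.01  -1.   ] F chest [ -4.4 -26.    6.2] grip 0.179 q [ 0.22  0.38 -0.65  1.62  0.25  1.23 -2.13]
```

The bolt is at its end stop: 75 mm from home, with 26 N on it. I'll relax, open and rise.

Request:
{"op": "servo_tool", "data": {"moves": [{"travel":[4,0,0],"dr":[0,0,0]},{"travel":[4,0,0],"dr":[0,0,0]},{"travel":[0,0,0],"dr":[0,0,0]}]}}

```text
clock: 14.88
position: [0.5758, 0.1288, 0.1579]
ee_rot: [-0.682, 0.731, 0.0, 0.0]
ft_force: [5.4, -0.7, -8.1]
grip_width: 0.177
```

Request:
{"op": "servo_tool", "data": {"moves": [{"travel":[0,0,0],"dr":[0,0,0]},{"travel":[0,0,0],"dr":[0,0,0]},{"travel":[0,0,0],"dr":[0,0,0]},{"travel":[0,0,0],"dr":[0,0,0]},{"travel":[0,0,0],"dr":[0,0,0]},{"travel":[0,0,-15],"dr":[0,0,0]},{"travel":[0,0,-25],"dr":[0,0,0]},{"travel":[0,0,-30],"dr":[0,0,0]},{"travel":[0,0,-35],"dr":[0,0,0]}], "claw": 0}}

```text
clock: 16.0
position: [0.5754, 0.1284, 0.2652]
ee_rot: [-0.682, 0.731, -0.0, 0.0]
ft_force: [0.3, -0.4, -0.2]
grip_width: 1.002
```

Request:
{"op": "servo_tool", "data": {"moves": [{"travel":[44,11,0],"dr":[0,0,0]},{"travel":[44,11,0],"dr":[0,0,0]},{"travel":[44,11,0],"dr":[0,0,0]},{"travel":[44,11,0],"dr":[0,0,0]},{"travel":[44,11,0],"dr":[0,0,0]},{"travel":[0,0,0],"dr":[0,0,-10]},{"travel":[0,0,0],"dr":[0,0,-10]},{"travel":[0,0,0],"dr":[0,0,-10]},{"travel":[0,0,0],"dr":[0,0,-10]},{"travel":[0,0,0],"dr":[0,0,-10]},{"travel":[0,0,0],"dr":[0,0,-10]},{"travel":[0,0,0],"dr":[0,0,-10]}]}}

```text
clock: 17.5
position: [0.5056, -0.087, 0.2645]
ee_rot: [0.979, -0.205, 0.001, 0.0]
ft_force: [0.2, -0.0, -0.1]
grip_width: 1.0
```

Request:
{"op": "servo_tool", "data": {"moves": [{"travel":[0,0,0],"dr":[0,0,-10]},{"travel":[0,0,0],"dr":[0,0,-10]},{"travel":[0,0,0],"dr":[0,0,0]}]}}

```text
clock: 17.88
position: [0.5056, -0.0872, 0.2643]
ee_rot: [0.999, -0.035, 0.001, 0.0]
ft_force: [0.1, -0.4, 0.2]
grip_width: 1.002
```

```bash
python3 - <<'E'
from h import *
st()
f=lambda i:cv2.convertScaleAbs(cv2.resize(i,(400,400),interpolation=cv2.INTER_CUBIC),alpha=1.5)
a=manip.camera("side")[110:310,270:470]; b=manip.camera("top")[180:340,250:410]
cv2.imwrite("pics/h1.png",np.hstack([f(a),f(b)]))
E
```

```text
t 17.88 tcp chest mm [-85.5 -94.6 264.3] toolx [ 1.    -0.     0.001] toolz [ 0.001 -0.    -1.   ] F chest [ 0.1 -0.3  0.2] grip 1.002 q [ 0.67  0.11 -0.63  1.68  0.07  1.37 -0.04]
```

View pics/h1.png

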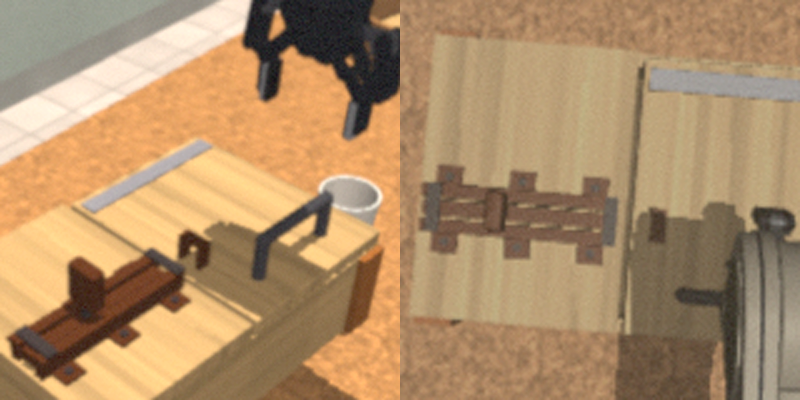

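The bolt is fully drawn and its nose is clear of the lid's keeper. The fingers straddle the handle bar, so I'll lower and grip it.

Request:
{"op": "servo_tool", "data": {"moves": [{"travel":[-2.5,0,25],"dr":[0,0,0]},{"travel":[0,0,25],"dr":[0,0,0]},{"travel":[0,0,25],"dr":[0,0,0]},{"travel":[0,0,25],"dr":[0,0,0]},{"travel":[0,0,18],"dr":[0,0,0]},{"travel":[0,0,0],"dr":[0,0,0]}]}}

```text
clock: 18.73
position: [0.5023, -0.087, 0.1445]
ee_rot: [0.999, -0.036, -0.001, -0.0]
ft_force: [0.8, 0.2, 0.2]
grip_width: 1.002
```

Request:
{"op": "servo_tool", "data": {"moves": [{"travel":[0,0,0],"dr":[0,0,0]},{"travel":[0,0,0],"dr":[0,0,0]},{"travel":[0,0,0],"dr":[0,0,0]},{"travel":[0,0,0],"dr":[0,0,0]},{"travel":[0,0,0],"dr":[0,0,0]},{"travel":[0,0,0],"dr":[0,0,0]},{"travel":[0,0,0],"dr":[0,0,0]},{"travel":[0,0,0],"dr":[0,0,0]}], "claw": 1, "squeeze": 50}}

```text
clock: 19.73
position: [0.5032, -0.0872, 0.1457]
ee_rot: [0.999, -0.035, 0.0, 0.0]
ft_force: [-0.3, 0.2, 5.5]
grip_width: 0.148
```

```bash
python3 - <<'E'
from h import *
o=st()
Rc=R.from_euler('z',-a0); p=Rc.apply(o["position"]-[x0,y0,0])*1e3
# arc of handle about hinge, tool kept vertical; dx,dz(up) increments
r=np.hypot(215,53);ph=np.arctan2(53,215)
th=np.radians(np.arange(0,71,3.5)); X=-r*np.cos(th+ph);Z=r*np.sin(th+ph)
print(np.round(np.c_[np.degrees(th)[1:],np.diff(X),np.diff(Z)],1)); print(X[[0,-1]],Z[[0,-1]])
E
```

```text
t 19.73 tcp chest mm [-87.9 -94.8 145.7] toolx [1.    0.001 0.001] toolz [ 0.001 -0.    -1.   ] F chest [-0.3  0.1  5.5] grip 0.148 q [ 0.65  0.2  -0.63  1.84  0.13  1.14 -0.09]
[[ 3.5  3.6 13. ]
 [ 7.   4.4 12.8]
 [10.5  5.2 12.5]
 [14.   5.9 12.1]
 [17.5  6.7 11.8]
 [21.   7.4 11.3]
 [24.5  8.1 10.9]
 [28.   8.7 10.3]
 [31.5  9.3  9.8]
 [35.   9.9  9.2]
 [38.5 10.5  8.6]
 [42.  11.   7.9]
 [45.5 11.4  7.2]
 [49.  11.8  6.5]
 [52.5 12.2  5.8]
 [56.  12.5  5. ]
 [59.5 12.8  4.3]
 [63.  13.1  3.5]
 [66.5 13.3  2.7]
 [70.  13.4  1.9]]
[-215.          -23.73062191] [ 53.         220.16098107]
```

Gripped at about 13 mm, which matches the 14 mm bar. I'll lift along the hinge arc to about 35° and check.

Request:
{"op": "servo_tool", "data": {"moves": [{"travel":[3.6,0,-13],"dr":[0,0,0]},{"travel":[4.4,0,-12.8],"dr":[0,0,0]},{"travel":[5.2,0,-12.5],"dr":[0,0,0]},{"travel":[5.9,0,-12.1],"dr":[0,0,0]},{"travel":[6.7,0,-11.8],"dr":[0,0,0]},{"travel":[7.4,0,-11.3],"dr":[0,0,0]},{"travel":[8.1,0,-10.9],"dr":[0,0,0]},{"travel":[8.7,0,-10.3],"dr":[0,0,0]},{"travel":[9.3,0,-9.8],"dr":[0,0,0]},{"travel":[9.9,0,-9.2],"dr":[0,0,0]},{"travel":[0,0,0],"dr":[0,0,0]}]}}

```text
clock: 21.1
position: [0.571, -0.092, 0.262]
ee_rot: [0.999, -0.035, -0.001, 0.001]
ft_force: [-19.2, 0.8, 18.2]
grip_width: 0.144
```

```bash
cat >> h.py <<'E'
def lid():
    o=st(); p=R.from_euler('z',-a0).apply(o["position"]-[x0,y0,0])*1e3
    g=p+[0,0,19]; print("lid deg if held",np.degrees(np.arctan2(g[2]-112,127-g[0]))-13.85,"radius",np.hypot(g[2]-112,127-g[0]),"(221.4)")
E
python3 -c "
from h import *;lid()"
```

```text
t 21.1 tcp chest mm [-19.9 -94.8 262. ] toolx [ 1.     0.    -0.002] toolz [-0.002 -0.001 -1.   ] F chest [-19.2  -0.5  18.2] grip 0.144 q [ 0.6   0.28 -0.63  1.51  0.16  1.41 -0.11]
lid deg if held 35.15195845597316 radius 223.9243741815843 (221.4)
```

The lid is following at 35°. The radial force shows my arc is about 2 mm too tight, so I'll widen it and continue to about 70°.

Request:
{"op": "servo_tool", "data": {"moves": [{"travel":[9,0,-10.2],"dr":[0,0,0]},{"travel":[11,0,-9],"dr":[0,0,0]},{"travel":[11.4,0,-7.7],"dr":[0,0,0]},{"travel":[11.8,0,-6.9],"dr":[0,0,0]},{"travel":[12.2,0,-6],"dr":[0,0,0]},{"travel":[12.6,0,-5.1],"dr":[0,0,0]},{"travel":[12.9,0,-4.3],"dr":[0,0,0]},{"travel":[0,0,0],"dr":[0,0,0]}]}}

```text
clock: 22.1
position: [0.6537, -0.0977, 0.3115]
ee_rot: [0.999, -0.035, 0.002, 0.0]
ft_force: [-2.6, -0.5, 10.4]
grip_width: 0.14
```

```bash
python3 -c "
from h import *;lid()"
```

```text
t 22.1 tcp chest mm [ 63.  -94.7 311.5] toolx [ 1.    -0.     0.003] toolz [ 0.003 -0.    -1.   ] F chest [-2.6 -0.7 10.4] grip 0.14 q [ 0.49  0.45 -0.61  1.2   0.25  1.56 -0.14]
lid deg if held 59.8172510728667 radius 227.68265037948834 (221.4)
```

Request:
{"op": "servo_tool", "data": {"moves": [{"travel":[13.2,0,-4],"dr":[0,0,0]},{"travel":[13.4,0,-3],"dr":[0,0,0]},{"travel":[13.5,0,-2],"dr":[0,0,0]},{"travel":[12,0,-1],"dr":[0,0,0]},{"travel":[0,0,0],"dr":[0,0,0]},{"travel":[0,0,0],"dr":[0,0,0]}]}}

```text
clock: 22.85
position: [0.7059, -0.1014, 0.3208]
ee_rot: [0.999, -0.035, 0.002, -0.0]
ft_force: [0.8, 0.2, 5.2]
grip_width: 0.141
```

```bash
python3 - <<'E'
from h import *
lid()
cv2.imwrite("pics/l1.png",cv2.convertScaleAbs(cv2.resize(manip.camera("side")[30:330,220:520],(600,600),interpolation=cv2.INTER_CUBIC),alpha=1.5))
E
```

```text
t 22.85 tcp chest mm [115.3 -94.7 320.8] toolx [ 1.    -0.     0.005] toolz [ 0.005  0.    -1.   ] F chest [0.8 0.3 5.2] grip 0.141 q [ 0.41  0.57 -0.58  1.    0.3   1.64 -0.15]
lid deg if held 73.20398557853387 radius 228.11192857189957 (221.4)
```

View pics/l1.png

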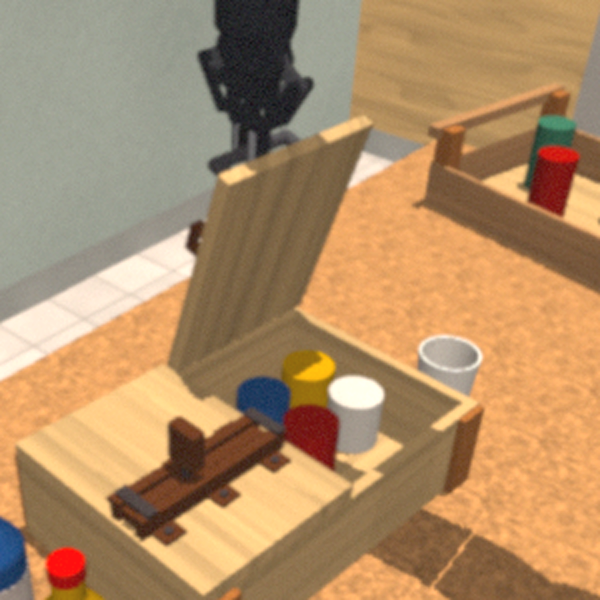

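The lid stands at about 70° and the bolt is still fully drawn. I'll open the jaws only part way, so they don't press the lid, and withdraw upward.

Request:
{"op": "servo_tool", "data": {"moves": [{"travel":[0,0,0],"dr":[0,0,0]},{"travel":[0,0,0],"dr":[0,0,0]},{"travel":[0,0,0],"dr":[0,0,0]},{"travel":[0,0,0],"dr":[0,0,0]}], "claw": 0.65}}

```text
clock: 23.4
position: [0.7046, -0.1012, 0.3181]
ee_rot: [0.999, -0.035, -0.0, 0.0]
ft_force: [0.0, 0.8, -0.4]
grip_width: 0.352
```

```bash
python3 -c "
from h import *;lid()"
```

```text
t 23.4 tcp chest mm [114.  -94.6 318.1] toolx [ 1.     0.001 -0.   ] toolz [-0. -0. -1.] F chest [-0.   0.8 -0.4] grip 0.352 q [ 0.41  0.57 -0.58  1.    0.3   1.64 -0.15]
lid deg if held 72.83928326877431 radius 225.52121354686417 (221.4)
```

No contact forces remain. Withdrawing straight up.

Request:
{"op": "servo_tool", "data": {"moves": [{"travel":[0,0,-10],"dr":[0,0,0]},{"travel":[0,0,-15],"dr":[0,0,0]},{"travel":[0,0,-20],"dr":[0,0,0]},{"travel":[0,0,-25],"dr":[0,0,0]},{"travel":[0,0,-25],"dr":[0,0,0]},{"travel":[0,0,0],"dr":[0,0,0]},{"travel":[0,0,0],"dr":[0,0,0]}]}}

```text
clock: 24.28
position: [0.7046, -0.101, 0.413]
ee_rot: [0.999, -0.035, -0.0, -0.0]
ft_force: [0.7, 0.1, 0.0]
grip_width: 0.353
```

```bash
python3 - <<'E'
from h import *
st()
cv2.imwrite("pics/l2.png",np.hstack([cv2.convertScaleAbs(cv2.resize(manip.camera("side")[30:430,180:520],(425,500)),alpha=1.4),cv2.convertScaleAbs(manip.camera("top")[140:340,180:480],alpha=1.5).repeat(1,0)[:, :] if 0 else cv2.convertScaleAbs(cv2.resize(manip.camera("top")[140:340,190:490],(375,500),fx=1,fy=1),alpha=1.4)]))
# predicted lid free edge / handle in side view for angles
for d in(60,65,70,75):
    t=np.radians(d); n=np.array([np.sin(t),np.cos(t)]); u=np.array([-np.cos(t),np.sin(t)])
    L=[]
    for s_,h,y in((.257,.0,.004),(.257,.0,-.198)):
        X=.127+u[0]*s_+n[0]*h; Z=.112+u[1]*s_+n[1]*h; L.append([X,y,Z])
    print(d,np.round((proj("side",R.from_euler('z',a0).apply(L)+[x0,y0,0])-[180,30])*1.25).tolist())
E
```

```text
t 24.27 tcp chest mm [114.  -94.4 413. ] toolx [ 1.     0.001 -0.   ] toolz [-0.  0. -1.] F chest [0.7 0.2 0. ] grip 0.353 q [ 0.34  0.6  -0.57  0.76  0.32  1.85 -0.13]
60 [[216.0, 139.0], [306.0, 97.0]]
65 [[206.0, 128.0], [296.0, 87.0]]
70 [[196.0, 117.0], [286.0, 78.0]]
75 [[185.0, 108.0], [276.0, 70.0]]
```

View pics/l2.png

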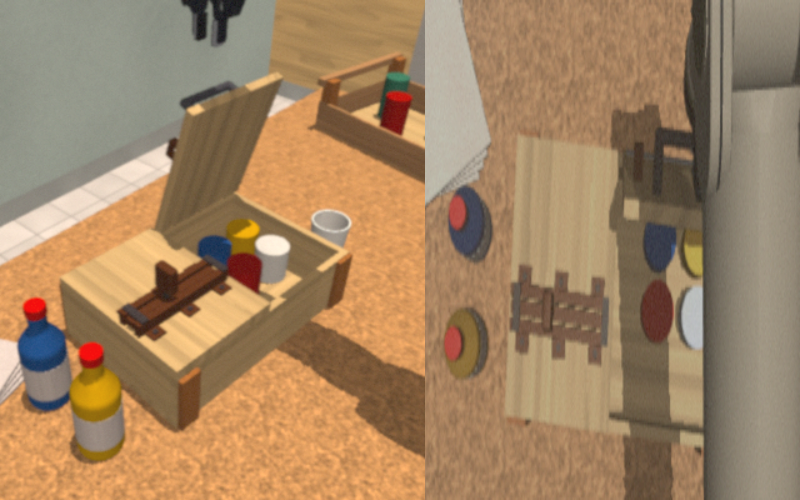

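The side view shows the lid's free edge at (192,109)–(281,75), which matches about 72°. The fingers are well above the handle, the bolt is drawn, and the bottles and cup are standing in place. Handing in.

```bash
python3 -c "
from workcell import manip;print(manip.hand_in())"
```

```text
the job is handed in; nothing more can be done
None
```

The bolt is free and fully drawn, and the lid stands open by itself at about 72°. I handed the job in at about 24 s, and it gave no verdict.

- **Bolt:** I worked it with full strokes of about 24–28 N to both hard stops. It ran free on the 4th draw, and I drew it to its end stop with the lid still shut. The travel from home was 75 mm by the arm's own readings.
- **Lid:** I lifted it by the handle along the hinge arc, opened the jaws part way and withdrew straight up.
- **Last checks:** After withdrawing, the wrist force was about 0 N. The pictures showed the lid standing by itself, the bolt still drawn back, and both bottles and the cup upright with no visible shift. I judged the bystanders by eye only and did not measure their positions again.
- **What disagreed:** The handle's arc came out about 2–6 mm wider than the given 221 mm radius. It put up to about 26 N sideways on the arm during the lift, so I widened the path to match.

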